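# Load the post-cure light box and set its exposure dial

### The job

Get the printed blue impression tray ready for curing: set it down gently in the light box's open drawer, flat and the same way up as it lies now, push the drawer fully shut, and turn the exposure dial on top of the box so that its white pointer line stands at the red marker on the dial's rim. Leave the marker and the other things on the bench where they are.

Things in the scene. Friction and masses are not known exactly. Their poses are not given: they have to be found in the camera images.
- lightbox: white bench-top light box, fixed, 220 (x) by 280 (y) by 140 mm high, origin under its centre, front towards its own -x. The flat top lies 140 mm above the bench. The drawer is in the front, left of the middle (towards +y); the exposure dial is on the top at the front right (-y).
- drawer (a joint): how far the drawer stands open, m: 0 fully shut, 0.135 fully out. It slides out along the box's -x, carries no spring, needs about 2 N to push and stays where it is left. It starts open.
- drawer_floor (a point): centre of the drawer's flat inner floor, 70 mm above the bench; axes as the box's. Floor 131 (x) by 140 mm (y), side and back rims 12 mm high. The 12 mm thick front panel begins 67 mm from here towards -x and rises 40 mm above the floor. Of the floor's length, as much as the drawer stands open (measured from the panel) is free from above; the rest lies under the box's top, 40 mm overhead.
- drawer_front (a point): point in the middle of the front panel's flat outer face, 26 mm above the drawer's floor; axes as the box's: pushing here along +x shuts the drawer. The panel is 150 mm wide and reaches from 14 mm below the drawer's floor to 40 mm above it.
- dial (a joint): reading of the exposure dial, rad: grows as the dial is turned clockwise seen from above, 0 to 5.236. Friction holds it where it is left (about 0.04 N m to turn).
- dial_grip (a point): point on the dial's upright axis, 28 mm above the box's flat top, a good height to grip. A black skirt of 60 mm diameter, 9 mm high, carries an upright dark bar grip 52 mm long, 13 mm thick, its top 37 mm above the box's top; both turn together. The point's x axis runs level along the bar from the axis to the half with the white pointer line; z is up.
- dial_pointer (a point): outer end of the dial's white pointer line, on the skirt, 30 mm from the axis; axes as dial_grip.
- marker (a joint): angle of the red marker on the dial's rim, rad, measured like dial: the pointer stands at the marker when the two readings are equal. It is a stiff rider (about 0.3 N m to shift), 4 mm high, 7 mm wide, 33 to 45 mm from the axis, and must stay where it is set.
- marker_tip (a point): the red marker's inner part, 36 mm from the dial's axis; its x axis (horizontal) points from the dial's axis outward through the marker.
- tray: blue printed impression tray, loose, about 50 g, 94 mm long (x) with its handle, 71 mm wide (y), lying with its open trough upward; origin at the middle of its length and width, on its underside; z up. A horseshoe wall, 3 mm thick and 17 mm high, from x = -17 to +47 mm on a 3 mm floor; the handle sticks out of the round front towards -x.
- tray_handle (a point): middle of the free part of the tray's handle, 34 mm from the tray's origin along its -x and 14 mm above its underside. The handle is a bar 14 mm wide (y) and 12 mm thick, its underside 8 mm above the tray's underside, and is free over about 26 mm of its length, so it can be pinched across y from above; nothing of the tray lies below or beside that part.
- cast: bystander: cream stone cast of a jaw, 72 by 66 by 32 mm, loose, origin on its underside.
- pen: bystander: felt marker pen lying flat, 135 mm long (x), 14 mm thick, loose, origin near the middle of its underside.
- resin: bystander: closed amber resin bottle, 60 mm diameter, 135 mm high, standing, loose, origin under its centre.
Mind the look-alikes: they are no part of the job. Of the things like the tray, leave any that is orange or purple; of the rest the larger one is meant.

How it is judged (in metres and radians):
On the way, in this order (a step that is already met when the one before it is completed fails the run):
1. the tray lies flat and right way up in the open drawer, let go (value of joint drawer above 0.05 m and z of tray in the frame of drawer_floor between -0.005 and 0.005 m and x of tray in the frame of drawer_floor between -0.05 and 0.05 m and y of tray in the frame of drawer_floor between -0.05 and 0.05 m and angle between tray's own z axis and vertical below 0.1 rad and contact force between the fingers and tray below 0.05 N), for 0.2 s.
2. the drawer is shut with the tray in it (value of joint drawer below 0.005 m), for 0.2 s.
At the end, for the whole second after the job is handed in: Drawer shut to within 5 mm; tray at rest in it, right way up and flat on its floor (5 mm, 0.1 rad), its middle within 50 mm of the floor's centre each way; dial pointer within 0.1 rad (6 degrees) of the red marker. The dial may be set before or after the loading (value of joint drawer below 0.005 m and z of tray in the frame of drawer_floor between -0.005 and 0.005 m and x of tray in the frame of drawer_floor between -0.05 and 0.05 m and y of tray in the frame of drawer_floor between -0.05 and 0.05 m and angle between tray's own z axis and vertical below 0.1 rad and linear speed of tray below 0.02 m/s and angle between the x axis of dial_pointer and the x axis of marker_tip, either way round below 0.1 rad and horizontal distance between dial_pointer and marker_tip below 0.02 m); the robot touches nothing.
It fails at once if the tray is dropped: it moves faster than 0.75 m/s (a fall of about 30 mm) while the fingers do not touch it (linear speed of tray above 0.75 m/s and contact force between the fingers and tray below 0.05 N).
It fails at once if the red marker is shifted by more than 5 mm (distance of marker_tip from where it was at the start of the episode above 0.005 m).
It fails at once if the stone cast is moved by more than 30 mm (distance of cast from where it was at the start of the episode above 0.03 m).
It fails at once if the pen is moved by more than 30 mm (distance of pen from where it was at the start of the episode above 0.03 m).
It fails at once if the bottle is moved by more than 30 mm (distance of resin from where it was at the start of the episode above 0.03 m).
It also fails if it takes over 72 s, if anything falls off the work surface, if the arm or the gripper's body presses on something with over 40 N, if the wrist force passes 120 N, or if a joint passes its speed limit or range.

### The arm

A 6-joint arm with a two-finger parallel gripper is mounted at the origin on the work surface. World frame = base frame: x ahead of the robot, y to its left, z up, the work surface at z = 0. Lengths are in mm, angles in degrees, forces in N, time in s.
With the tool pointing down it reaches from about 250 to 775 mm from the base axis. Payload 8.9 kg.
Tool frame: the origin (TCP) lies at the very end of the fingers, on their centre line; the grasp point (between the pads) lies 19 mm behind it; z points along the fingers, y is the line along which they close (so a half turn about z gives the same grasp; the last joint's range is limited). The gripper opens to 85 mm and grips with 20 to 120 N. Pads are 22 mm wide; open, the fingers measure 114 mm over their backs; the gripper's body (76 mm by 85 mm) begins 54 mm behind the grasp point. The pads swing forward as they close: fully open they stand 13 mm farther back than shut.
Start: joints at [-71.522, 16.656, -8.789, 64.555, 0, 82.019], TCP at [233.92, -470.005, 231.305] pointing down, gripper open.
Joint ranges: [-144.48, 144.48], [-52.06, 99.96], [-74.48, 78.29], [-112.23, 115.85], [-86.99, 84.42], [-180, 180]. Speed limits (degrees/s): [127.2, 127.2, 159.86, 180, 180, 180].

### API

Orientations are given as [roll, pitch, yaw] about the fixed x, y, z axes, in that order (R = Rz(yaw) Ry(pitch) Rx(roll)).
In Python, from workcell import observe, snapshot, camera_model, close_job, recognise, pinpoint gives the robot as it stands. The module is installed in compiled form; this text tells all that it offers.
- The arm moves only by the tool arm_command, never from a script. Its argument "commands" is a list of rows, each a list of 7 numbers: the gripper's target within -1 to 1 (fully open at 1, half-way at 0, shut at -1), then the shift along the tool's x, y, z as a fraction of full scale, then the turn, a rotation vector about the tool's x, y, z as a fraction of full scale. A call has 1 to 12 rows; each row shifts and turns the commanded pose from where the row before left it, along the tool's axes as they then stand; what a row does not reach is not made up. Full scale, the value 1, is 25 cm for a shift and 360 degrees for a turn. A row lasts 1/12 s, in which the tool goes at most 41.7 mm and 7.16 degrees, less where a joint would pass 70% of its speed; a pose out of reach is approached as far as the arm can. A call with a number of a shift or a turn outside -1 to 1 is refused whole. A call with a gripper value outside its range is refused whole. The fingers move at their own pace and stop on an object; "force" is the grip in N (left out, the last holds). Time passes only in rows, so rows that do not move let the fingers close. It gives the time, the measured TCP pose, the force, the opening and the grip force at its end, in the units of the state.
- observe(): the state, without advancing time (a new reading comes with each control period).
- snapshot(name): name is "scene" or "side" or "wrist"; returns the picture (384x512x3 uint8, blue, green, red); there is no depth.
- camera_model(name): a dict with "fx", "fy", "cx", "cy" (pixels), "D" ([k1, k2, p1, p2, k3] as OpenCV has them; the pictures are not rectified), "position" and "orientation" of the camera in the world; the wrist camera has in their place "hand_eye" (4x4, takes a point from camera to tool coordinates, whose origin is the TCP and whose axes are the flange's). Camera axes: x right, y down, z forward; pixel columns grow to the right and rows downward; lengths in mm; the calibration is good to about 2 mm. A picture is of the moment at which its call begins: read the wrist's pose just before it. camera_model takes no time and is no camera call.
- close_job(): hands the job in; it is judged then, once.
Trained networks look in the newest picture that a camera, given by its name, has taken for a name from the list of things; names that differ only in an ending like _2 or _b are one class to them, and where a whole thing is asked for, a point or a joint stands for the part that bears it (a point fixed in the world has none). Each returns a list of dicts, best first, with "conf" (0 to 1); they miss things now and then, are a little off and sometimes report something else, mostly with a low value. They report only what shows in the picture. A call takes as long as a camera call. They do not tell look-alikes from the thing itself.
- recognise(camera, name): "rect" ([left, top, width, height] in pixels, round what is visible of it).
- pinpoint(camera, name): "pixel" ([column, row] in pixels: a listed point, or the origin of a listed thing).
The state is a dict: "t": time; "joint_positions": joint angles; "qvel": joint speeds; "joint_torque": joint torques, N m; "ee_pos": TCP position; "ee_rot": TCP orientation; "wrist_force": force on the tool from outside, world axes, zero at the start; "wrist_torque": the same for the moment, N m; "gripper_width": finger opening in mm; "grasp_force": force on a finger pad.
Only numpy, scipy, OpenCV 4.12 (cv2) and the standard library are available. Lean on these libraries where they do the work, as an engineer would, in place of code of your own. Each camera call takes 0.05 s, during which the arm holds its last target. There are 200 camera calls.

## Working session

There is one attempt and no reset: what is moved stays moved. The work goes in short steps, Python scripts to look and compute and a tool call to move; the robot and the scene stay as the last step left them, time stands still between calls to the robot, and variables do not carry over. Pictures are saved under pics/ and viewed, at most 10 in all, crops included, and the job is handed in when it is done.

Besides the shell and the picture viewer there is one more tool, called by a JSON object that holds its "name" and its "arguments", one argument or row to a line. arm_command: Moves the arm, as the interface text tells. Its arguments: {"type":"object","properties":{"commands":{"type":"array"},"force":{"type":"number"}},"required":["commands"]}

```bash
mkdir -p pics
cat > h.py <<'E'
import numpy as np, cv2
from workcell import observe, snapshot, camera_model, close_job, recognise, pinpoint
from scipy.spatial.transform import Rotation as R
def rpy(r): return R.from_euler('xyz',r,degrees=True).as_matrix()
def campose(n):
    m=camera_model(n)
    if 'hand_eye' in m:
        s=observe(); T=np.eye(4); T[:3,:3]=rpy(s['ee_rot']); T[:3,3]=s['ee_pos']; T=T@np.array(m['hand_eye']); return m,T[:3,:3],T[:3,3]
    o=np.array(m['orientation']); 
    return m,(o if o.shape==(3,3) else rpy(o)),np.array(m['position'])
def K(m): return np.array([[m['fx'],0,m['cx']],[0,m['fy'],m['cy']],[0,0,1.]])
def ray(n,px,cp=None):
    m,Rm,p=cp or campose(n)
    u=cv2.undistortPoints(np.array([[px]],float),K(m),np.array(m['D'],float))[0,0]
    return p,Rm@np.array([u[0],u[1],1.])
def onz(n,px,z,cp=None):
    p,d=ray(n,px,cp); return p+d*(z-p[2])/d[2]
def tri(rs):
    A=np.zeros((3,3));b=np.zeros(3)
    for p,d in rs:
        d=d/np.linalg.norm(d);M=np.eye(3)-np.outer(d,d);A+=M;b+=M@p
    return np.linalg.solve(A,b)
E
python3 - <<'E'
from h import *
print(observe()); print(camera_model('scene')); print(camera_model('wrist'));
ims=[snapshot(n) for n in('scene','side','wrist')]
for n,i in zip(('scene','side','wrist'),ims): cv2.imwrite(f'pics/{n}0.png',i)
for c in('scene','side'):
  for n in('tray','tray_handle','drawer_floor','drawer_front','dial_grip','dial_pointer','marker_tip','lightbox','cast','pen','resin'):
    try: print(c,n,[(round(d['conf'],2),np.round(d['pixel']).tolist()) for d in pinpoint(c,n)])
    except Exception as e: print(n,e)
E
```

```text
{'t': 0.0, 'joint_positions': array([-7.15217811e+01,  1.66879390e+01, -8.83038846e+00,  6.45555187e+01,
       -3.26453828e-04,  8.20178932e+01]), 'qvel': array([-0.06861953,  0.00145407,  0.01974844,  0.02534875, -0.0176572 ,
       -0.06935229]), 'joint_torque': array([ 9.04461594e-04, -5.37138283e+01,  3.31374013e+01,  1.57510262e-02,
       -3.93449945e-04, -2.58907340e-05]), 'ee_pos': array([ 233.78378911, -469.58663959,  230.74571668]), 'ee_rot': array([-1.79926824e+02, -9.93126537e-03,  2.64603196e+01]), 'wrist_force': array([ 0.33632363,  0.62774283, -0.12634276]), 'wrist_torque': array([0.0215485 , 0.01203144, 0.01390175]), 'grasp_force': 0.0, 'gripper_width': 85.74837984715218}
{'fx': 463.54134584588604, 'fy': 463.54134584588604, 'cx': 251.8824000949648, 'cy': 180.18482326292644, 'D': array([-0.14108428,  0.        ,  0.        ,  0.        ,  0.        ]), 'position': array([ 964.11105113, -510.83766633, 1146.09455687]), 'orientation': array([-146.65225017,    0.75078552,   40.1615641 ])}
{'fx': 335.07960030555313, 'fy': 335.07960030555313, 'cx': 255.8630533516419, 'cy': 
[... 1007 characters left out ...]
4.0, 322.0])]
scene resin [(0.72, [365.0, 150.0])]
side tray [(0.82, [240.0, 321.0]), (0.82, [335.0, 321.0]), (0.79, [266.0, 358.0]), (0.78, [274.0, 282.0])]
side tray_handle [(0.87, [257.0, 319.0]), (0.83, [271.0, 348.0]), (0.66, [335.0, 324.0]), (0.63, [277.0, 268.0])]
side drawer_floor [(0.74, [257.0, 320.0]), (0.67, [232.0, 213.0])]
side drawer_front [(0.68, [260.0, 213.0]), (0.51, [279.0, 171.0]), (0.45, [206.0, 157.0]), (0.41, [255.0, 318.0])]
side dial_grip [(0.52, [205.0, 155.0])]
side dial_pointer [(0.5, [203.0, 167.0])]
side marker_tip []
side lightbox []
side cast [(0.54, [279.0, 172.0]), (0.29, [205.0, 156.0])]
side pen [(0.52, [229.0, 150.0])]
side resin [(0.65, [171.0, 326.0])]
```

Run:
```python
import cv2,numpy as np
a=cv2.imread('pics/scene0.png');b=cv2.imread('pics/side0.png')
c=np.vstack([a[70:370,130:430],]); d=b[130:384,130:384]
cv2.imwrite('pics/v1.png',np.hstack([cv2.resize(c,(400*1,400)),cv2.resize(d,(400,400))])) 
cv2.imwrite('pics/v1.png',cv2.resize(a[70:350,150:430],(600,600),interpolation=cv2.INTER_CUBIC))
cv2.imwrite('pics/v2.png',cv2.resize(b[130:384,130:384],(600,600),interpolation=cv2.INTER_CUBIC))
```

```text
(no output)
```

View pics/v1.png

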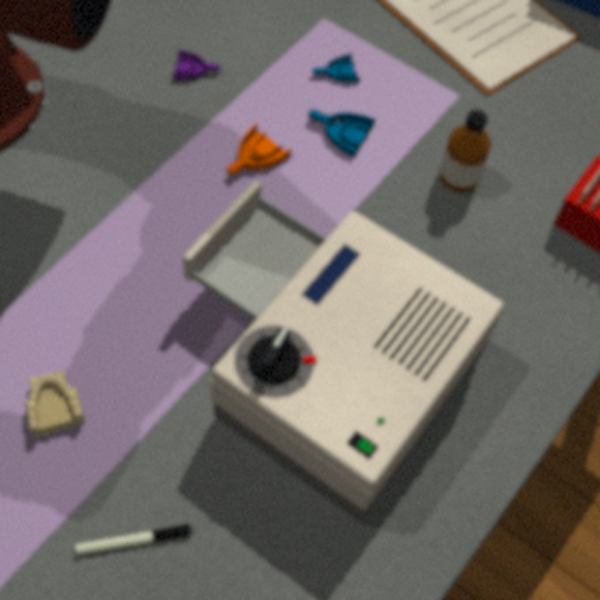

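View pics/v2.png

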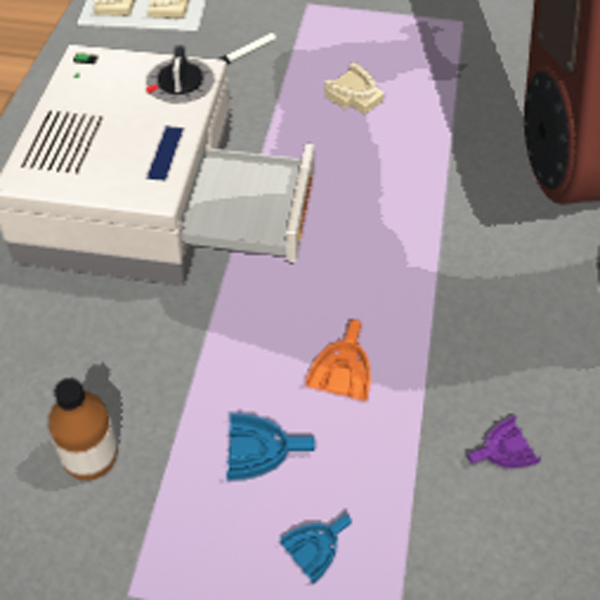

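The larger blue tray is at about (310,130) in scene and (242,318) in side, with its handle at scene (295,122) and side (257,319). The red marker is at scene (294,237). The box's top corners are at v1 (352,212), (502,303), (365,487) and (215,372).

Run:
```python
from h import *
np.set_printoptions(precision=1,suppress=True)
v1=lambda p:(150+p[0]*280/600,70+p[1]*280/600)
v2=lambda p:(130+p[0]*254/600,130+p[1]*254/600)
cs,cd=campose('scene'),campose('side'); print(cd[2])
def both(n,a,b): print(n,tri([ray('scene',a,cs),ray('side',b,cd)]))
both('tray',(307,130),(240,321)); both('handle',(295,122),(257,319))
print('h z14',onz('scene',(295,122),14,cs),onz('side',(257,319),14,cd)); print('tray z0',onz('scene',(307,130),0,cs),onz('side',(240,321),0,cd))
both('front',(251,174),(260,213)); both('floor',(274,189),(232,213)); both('grip',(278,232),(205,155))
for p in[(352,212),(502,303),(365,487),(215,372),(309,359)]: print('S corner',p,onz('scene',v1(p),140,cs))
for p in[(70,45),(228,62),(185,217),(2,190),(153,89)]: print('D corner',p,onz('side',v2(p),140,cd))
print('panel top',[onz('scene',v1(p),110,cs) for p in [(258,185),(188,262)]],[onz('side',v2(p),110,cd) for p in [(309,147),(294,258)]])
print('resin',onz('scene',(365,150),0,cs), onz('side',(171,326),0,cd))
```

```text
[365.1 781.6 923.1]
tray [484.4 315.1   2.5]
handle [441.6 308.   15.3]
h z14 [434.8 306.9  14. ] [447.5 310.4  14. ]
tray z0 [477.9 314.9   0. ] [489.9 316.5   0. ]
front [491.4  25.   91.2]
floor [569.7  31.9  83.6]
grip [ 682.5 -101.6  173.1]
S corner (352, 212) [630.9 119.1 140. ]
S corner (502, 303) [843. 127. 140.]
S corner (365, 487) [ 848.6 -155.8  140. ]
S corner (215, 372) [ 641.1 -154.3  140. ]
S corner (309, 359) [712.  -74.6 140. ]
D corner (70, 45) [ 847.3 -142.8  140. ]
D corner (228, 62) [ 629.2 -147.1  140. ]
D corner (185, 217) [612.2 126.2 140. ]
D corner (2, 190) [830. 126. 140.]
D corner (153, 89) [710.5 -76.4 140. ]
panel top [array([502.4,  94.7, 110. ]), array([509.8, -51.4, 110. ])] [array([501.3, -39.6, 110. ]), array([486.8, 137.1, 110. ])]
resin [664.5 366.4   0. ] [656.6 362.5   0. ]
```

{"name": "arm_command", "arguments": {
  "commands": [
    [1,0.104,-0.114,0,0,0,0],
    [1,0.104,-0.114,0,0,0,0],
    [1,0.104,-0.114,0,0,0,0],
    [1,0.104,-0.114,0,0,0,0],
    [1,0.104,-0.114,0,0,0,0],
    [1,0.104,-0.114,0,0,0,0],
    [1,0.104,-0.114,0,0,0,0],
    [1,0.104,-0.114,0,0,0,0],
    [1,0.104,-0.114,0,0,0,0],
    [1,0.104,-0.114,0,0,0,0],
    [1,0.104,-0.114,0,0,0,0],
    [1,0.104,-0.114,0,0,0,0]
  ]
}}

```text
t: 2.25
ee_pos: [361.0, -23.0, 231.6]
ee_rot: [180.0, -0.0, 26.4]
wrist_force: [0.6, -1.3, 0.7]
gripper_width: 85.2
grasp_force: 0.0
```

{"name": "arm_command", "arguments": {
  "commands": [
    [1,0.104,-0.114,0,0,0,0],
    [1,0.104,-0.114,0,0,0,0],
    [1,0.104,-0.114,0,0,0,0],
    [1,0.104,-0.114,0,0,0,0],
    [1,0.104,-0.114,0,0,0,0],
    [1,0.104,-0.114,0,0,0,0],
    [1,0.104,-0.114,0,0,0,0],
    [1,0.104,-0.114,0,0,0,0],
    [1,0.104,-0.114,0,0,0,0],
    [1,0,0,0,0,0,-0.019],
    [1,0,0,0,0,0,-0.019],
    [1,0,0,0,0,0,-0.019]
  ]
}}

```text
t: 3.25
ee_pos: [456.1, 309.4, 230.8]
ee_rot: [-180.0, 0.0, 47.4]
wrist_force: [0.9, -0.5, 0.7]
gripper_width: 85.6
grasp_force: 0.0
```

{"name": "arm_command", "arguments": {
  "commands": [
    [1,0,0,0.03,0,0,-0.019],
    [1,0,0,0.03,0,0,-0.019],
    [1,0,0,0.03,0,0,-0.019],
    [1,0,0,0.03,0,0,-0.019],
    [1,0,0,0.03,0,0,-0.019],
    [1,0,0,0.03,0,0,-0.019],
    [1,0,0,0.03,0,0,-0.019],
    [1,0,0,0.03,0,0,-0.019],
    [1,0,0,0.03,0,0,-0.019],
    [1,0,0,0.03,0,0,-0.019],
    [1,0,0,0,0,0,-0.019],
    [1,0,0,0,0,0,-0.019]
  ]
}}

```text
t: 4.25
ee_pos: [456.0, 308.5, 155.7]
ee_rot: [-179.9, -0.0, 129.4]
wrist_force: [0.2, -0.5, 0.4]
gripper_width: 85.1
grasp_force: 0.0
```

{"name": "arm_command", "arguments": {
  "commands": [
    [1,0,0,0,0,0,-0.019],
    [1,0,0,0,0,0,-0.019],
    [1,0,0,0,0,0,-0.019],
    [1,0,0,0,0,0,-0.019],
    [1,0,0,0,0,0,-0.019],
    [1,0,0,0,0,0,-0.019],
    [1,0,0,0,0,0,-0.019],
    [1,0,0,0,0,0,-0.019],
    [1,0,0,0,0,0,-0.01],
    [1,0,0,0,0,0,0]
  ]
}}

```text
t: 5.08
ee_pos: [456.3, 308.6, 156.3]
ee_rot: [180.0, -0.0, -172.4]
wrist_force: [0.1, 0.0, 0.2]
gripper_width: 85.5
grasp_force: 0.0
```

Run:
```python
from h import *
np.set_printoptions(precision=1,suppress=True)
s=observe(); print(s['t'],s['ee_pos'],s['ee_rot'],s['joint_positions'])
cp=campose('wrist'); im=snapshot('wrist'); cv2.imwrite('pics/w1.png',im)
for n,z in(('tray',0),('tray_handle',14)):
  for d in pinpoint('wrist',n): print(n,d['conf'],np.array(d['pixel']),onz('wrist',d['pixel'],z,cp))
```

```text
5.0833 [456.3 308.6 156.3] [ 180.    -0.  -172.4] [ 26.5  22.4 -12.1  55.4   0.   18.9]
tray 0.77 [254.7 201.5] [480.4 310.6   0. ]
tray 0.75 [121.3 118.8] [421.2 186.4   0. ]
tray 0.62 [369.1 140. ] [410.9 403.2   0. ]
tray_handle 0.89 [ 73.  108.2] [416.6 153.   14. ]
tray_handle 0.78 [253.6 171.7] [449.4 305.6  14. ]
tray_handle 0.7 [356.2 114.6] [390.9 383.2  14. ]
```

View pics/w1.png

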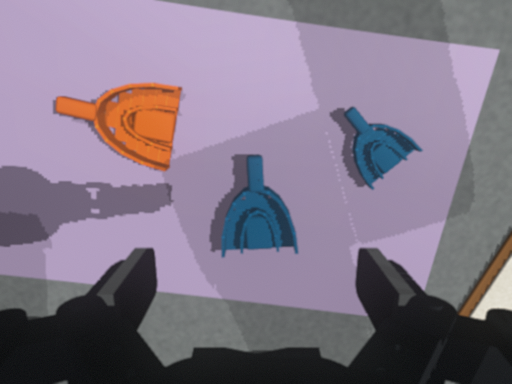

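The large blue tray lies in the middle of the picture. Its handle tip is at (255,155), the handle root at (257,188), and the back edge runs from (224,256) to (296,252).

Run:
```python
from h import *
np.set_printoptions(precision=1,suppress=True)
cp=campose('wrist'); im=cv2.imread('pics/w1.png')
m=(cv2.inRange(cv2.cvtColor(im,cv2.COLOR_BGR2HSV),(90,100,40),(115,255,255)))
n,l,st,c=cv2.connectedComponentsWithStats(m); i=l[200,228] or l[170,255]; i=l[170,255]
print(st[i]); Z=15
ys,xs=np.where(l==i)
P=[]
for r in range(ys.min()+3,ys.min()+36,4):
    x=xs[ys==r]; P.append(onz('wrist',(x.mean(),r),20,cp)); print(r,x.min(),x.max(),P[-1])
P=np.array(P); f=np.polyfit(P[:6,0],P[:6,1],1); print('yaw handle',np.degrees(np.arctan(f[0])))
for r in (225,235,245): 
    x=xs[ys==r]; print(r,x.min(),x.max(),onz('wrist',(x.min(),r),12,cp),onz('wrist',(x.max(),r),12,cp))
```

```text
[ 221  156   77  101 4157]
159 247 261 [437.3 304.5  20. ]
163 247 261 [440.7 304.9  20. ]
167 248 262 [444.  306.2  20. ]
171 248 262 [447.4 306.6  20. ]
175 248 262 [450.9 307.1  20. ]
179 248 262 [454.3 307.5  20. ]
183 248 262 [457.8 307.9  20. ]
187 247 266 [461.2 309.7  20. ]
191 242 272 [464.6 310.5  20. ]
yaw handle 10.36785808134889
225 224 292 [502.5 285.1  12. ] [494.7 346.6  12. ]
235 222 295 [512.5 284.2  12. ] [504.  350.8  12. ]
245 221 296 [522.5 284.3  12. ] [513.8 353.3  12. ]
```

{"name": "arm_command", "arguments": {
  "commands": [
    [1,0.039,-0.005,0,0,0,0],
    [0.3,0,0,0.1,0,0,0],
    [0.3,0,0,0.12,0,0,0],
    [0.3,0,0,0.12,0,0,0],
    [0.3,0,0,0.12,0,0,0],
    [0.3,0,0,0.1,0,0,0],
    [0.3,0,0,0.03,0,0,0],
    [0.3,0,0,0.02,0,0,0],
    [0.3,0,0,0,0,0,0],
    [0.3,0,0,0,0,0,0]
  ],
  "force": 30
}}

```text
t: 6.07
ee_pos: [447.6, 306.6, 5.0]
ee_rot: [179.9, 0.1, -172.6]
wrist_force: [0.2, -0.2, 0.2]
gripper_width: 55.5
grasp_force: 0.0
```

{"name": "arm_command", "arguments": {
  "commands": [
    [-1,0,0,0,0,0,0],
    [-1,0,0,0,0,0,0],
    [-1,0,0,0,0,0,0],
    [-1,0,0,0,0,0,0],
    [-1,0,0,0,0,0,0],
    [-1,0,0,0,0,0,0],
    [-1,0,0,0,0,0,0],
    [-1,0,0,0,0,0,0]
  ]
}}

```text
t: 6.73
ee_pos: [447.3, 306.5, 4.7]
ee_rot: [180.0, 0.1, -172.6]
wrist_force: [-0.7, -1.4, 6.5]
gripper_width: 12.9
grasp_force: 35.4
```

{"name": "arm_command", "arguments": {
  "commands": [
    [-1,0,0,-0.02,0,0,0],
    [-1,0,0,-0.05,0,0,0],
    [-1,0,0,-0.11,0,0,0],
    [-1,0,0,-0.15,0,0,0],
    [-1,0,0,-0.15,0,0,0],
    [-1,0,0,-0.15,0,0,0],
    [-1,0,0,-0.1,0,0,0],
    [-1,0,0,-0.05,0,0,0],
    [-1,0,0,0,0,0,0]
  ]
}}

```text
t: 7.48
ee_pos: [448.4, 306.9, 202.5]
ee_rot: [179.9, 0.3, -172.6]
wrist_force: [0.2, 0.8, 0.2]
gripper_width: 12.9
grasp_force: 34.5
```

{"name": "arm_command", "arguments": {
  "commands": [
    [-1,-0.012,-0.068,0,0,0,0],
    [-1,-0.025,-0.13,0,0,0,0],
    [-1,-0.025,-0.14,0,0,0,0],
    [-1,-0.025,-0.14,0,0,0,0],
    [-1,-0.025,-0.13,0,0,0,0],
    [-1,-0.012,-0.07,0,0,0,0],
    [-1,0,0,0,0,0,0],
    [-1,0,0,0,0,0,0]
  ]
}}

```text
t: 8.15
ee_pos: [499.0, 141.3, 197.8]
ee_rot: [180.0, -0.1, -172.7]
wrist_force: [-1.9, 0.8, -1.2]
gripper_width: 13.1
grasp_force: 34.5
```

Run:
```python
from h import *
np.set_printoptions(precision=1,suppress=True)
s=observe(); print(s['t'],s['ee_pos'],s['ee_rot'],s['gripper_width'])
cp=campose('wrist'); im=snapshot('wrist'); cv2.imwrite('pics/w2.png',im)
for n,z in(('drawer_floor',70),('drawer_front',96),('tray',s['ee_pos'][2]-5),('marker_tip',142),('dial_pointer',149)):
  for d in pinpoint('wrist',n): print(n,d['conf'],np.array(d['pixel']),onz('wrist',d['pixel'],z,cp))
```

```text
8.15 [499.  141.3 197.8] [ 180.    -0.1 -172.7] 13.092887283717134
drawer_floor 0.81 [116.1 251.2] [574.4  27.6  70. ]
drawer_front 0.81 [100.9 167.7] [494.6  25.7  96. ]
tray 0.91 [316.3  96.5] [427.6 157.6 192.8]
tray 0.64 [252.1 306.1] [531.3 143.3 192.8]
dial_pointer 0.34 [100.9 350.9] [607.2  49.9 149. ]
```

View pics/w2.png

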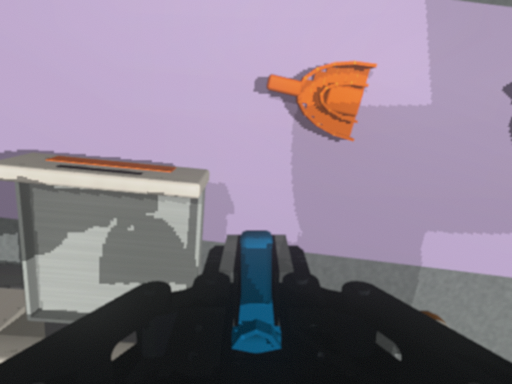

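The drawer shows at left: the panel's outer top edge runs to (208,171) and its inner edge from (18,180) to (203,194). The tray hangs straight in the fingers at (257,290).

Run:
```python
from h import *
np.set_printoptions(precision=1,suppress=True)
cp=campose('wrist')
for t,z,ps in(('panel top inner',110,[(18,180),(203,194)]),('panel top outer',110,[(60,160),(208,171)]),('side rims top',82,[(203,205),(197,255),(22,190),(34,312)]),('back?',82,[(34,314),(120,322)]),('box front',140,[(0,355),(28,320)])):
  print(t,[onz('wrist',p,z,cp) for p in ps])
```

```text
panel top inner [array([508.1, -23.2, 110. ]), array([501.6, 105. , 110. ])]
panel top outer [array([490.1,   5.6, 110. ]), array([484.4, 107. , 110. ])]
side rims top [array([519.3, 102.3,  82. ]), array([564.1, 101.2,  82. ]), array([525.3, -39.7,  82. ]), array([636.2, -35.1,  82. ])]
back? [array([638.3, -35.1,  82. ]), array([637.8,  38.9,  82. ])]
box front [array([627.9, -21.4, 140. ]), array([597.2,  -1.4, 140. ])]
```

{"name": "arm_command", "arguments": {
  "commands": [
    [-1,-0.01,-0.06,0,0,0,0],
    [-1,-0.015,-0.11,0,0,0,0],
    [-1,-0.015,-0.12,0,0,0,0],
    [-1,-0.01,-0.11,0,0,0,0],
    [-1,-0.01,-0.057,0,0,0,0.006],
    [-1,0,0,0,0,0,0.006],
    [-1,0,0,0,0,0,0],
    [-1,0,0,0,0,0,0]
  ]
}}

```text
t: 9.12
ee_pos: [528.9, 31.2, 198.6]
ee_rot: [180.0, -0.0, -176.8]
wrist_force: [-0.1, -0.3, 0.3]
gripper_width: 13.2
grasp_force: 34.5
```

{"name": "arm_command", "arguments": {
  "commands": [
    [-1,0,0,0.06,0,0,0],
    [-1,0,0,0.1,0,0,0],
    [-1,0,0,0.1,0,0,0],
    [-1,0,0,0.1,0,0,0],
    [-1,0,0,0.06,0,0,0],
    [-1,0,0,0.04,0,0,0],
    [-1,0,0,0,0,0,0],
    [-1,0,0,0.01,0,0,0],
    [-1,0,0,0.01,0,0,0],
    [-1,0,0,0,0,0,0]
  ]
}}

```text
t: 9.95
ee_pos: [529.6, 30.9, 79.3]
ee_rot: [180.0, 0.1, -176.9]
wrist_force: [-0.6, 0.6, 0.6]
gripper_width: 12.8
grasp_force: 34.5
```

{"name": "arm_command", "arguments": {
  "commands": [
    [-1,0,0,0.006,0,0,0],
    [-1,0,0,0,0,0,0]
  ]
}}

```text
t: 10.12
ee_pos: [529.4, 30.7, 77.6]
ee_rot: [180.0, 0.0, -176.9]
wrist_force: [0.3, 0.4, -0.3]
gripper_width: 13.1
grasp_force: 34.5
```

{"name": "arm_command", "arguments": {
  "commands": [
    [-1,0,0,0.006,0,0,0],
    [-1,0,0,0,0,0,0]
  ]
}}

```text
t: 10.28
ee_pos: [529.1, 30.7, 75.7]
ee_rot: [180.0, -0.0, -176.9]
wrist_force: [0.5, -0.4, -0.9]
gripper_width: 13.1
grasp_force: 34.5
```

{"name": "arm_command", "arguments": {
  "commands": [
    [-1,0,0,0.005,0,0,0],
    [-1,0,0,0,0,0,0]
  ]
}}

```text
t: 10.45
ee_pos: [529.4, 30.7, 74.8]
ee_rot: [180.0, 0.0, -176.9]
wrist_force: [-0.1, 0.4, 2.0]
gripper_width: 13.0
grasp_force: 35.0
```

{"name": "arm_command", "arguments": {
  "commands": [
    [-0.4,0,0,0,0,0,0],
    [-0.2,0,0,0,0,0,0],
    [-0.1,0,0,0,0,0,0],
    [-0.1,0,0,0,0,0,0],
    [-0.1,0,0,-0.02,0,0,0],
    [-0.1,0,0,-0.06,0,0,0],
    [-0.1,0,0,-0.12,0,0,0],
    [-0.1,0,0,-0.15,0,0,0],
    [-0.1,0,0,-0.15,0,0,0],
    [-0.1,0,0,-0.1,0,0,0]
  ]
}}

```text
t: 11.28
ee_pos: [529.8, 30.7, 228.2]
ee_rot: [180.0, 0.2, -176.9]
wrist_force: [1.5, 0.3, 0.5]
gripper_width: 38.4
grasp_force: 0.0
```

Run:
```python
from h import *
np.set_printoptions(precision=1,suppress=True)
s=observe(); print(s['t'],s['ee_pos'],s['ee_rot'],s['joint_positions'])
cp=campose('wrist'); im=snapshot('wrist'); cv2.imwrite('pics/w3.png',im)
for n,z in(('drawer_floor',70),('drawer_front',96),('tray',70),('tray_handle',84),('marker_tip',142),('dial_pointer',149)):
  for d in pinpoint('wrist',n): print(n,d['conf'],np.array(d['pixel']),onz('wrist',d['pixel'],z,cp))
```

```text
11.2833 [529.8  30.7 228.2] [ 180.     0.2 -176.9] [-4.6 17.2 -8.5 64.1  0.  -7.7]
drawer_front 0.77 [248.7 136.7] [492.3  22.7  96. ]
tray 0.72 [253.2 208. ] [561.6  29.7  70. ]
tray 0.65 [414.4  65.3] [429.5 157.2  70. ]
tray_handle 0.79 [385.5  56. ] [425.2 127.2  84. ]
tray_handle 0.75 [251.6 140.8] [497.   25.2  84. ]
tray_handle 0.66 [253.7 174.4] [526.   28.4  84. ]
dial_pointer 0.49 [112.9 371.7] [678.3 -75.6 149. ]
```

View pics/w3.png

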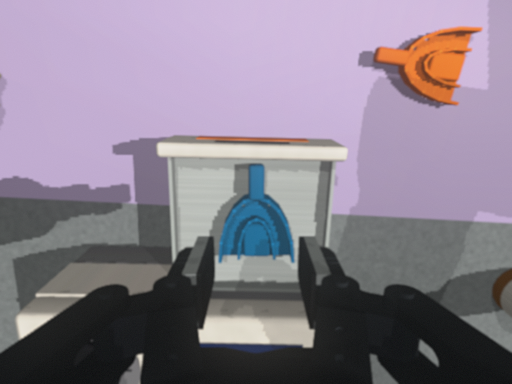

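The tray lies flat in the drawer at about (255,230), behind the panel edge at row 150. Next I push the drawer shut.

{"name": "arm_command", "arguments": {
  "commands": [
    [-1,0.06,0,0,0,0,0],
    [-1,0.1,0,0,0,0,0],
    [-1,0.1,0,0,0,0,0],
    [-1,0.08,0.002,0,0,0,0],
    [-1,0,0,0.08,0,0,0],
    [-1,0,0,0.14,0,0,0],
    [-1,0,0,0.14,0,0,0],
    [-1,0,0,0.14,0,0,0],
    [-1,0,0,0.06,0,0,0],
    [-1,0,0,0,0,0,0]
  ]
}}

```text
t: 12.47
ee_pos: [440.4, 27.0, 80.6]
ee_rot: [179.9, -0.5, -176.9]
wrist_force: [-0.3, -0.6, -0.6]
gripper_width: 0.1
grasp_force: 0.0
```

{"name": "arm_command", "arguments": {
  "commands": [
    [-1,-0.04,0,0,0,0,0],
    [-1,-0.03,0,0,0,0,0],
    [-1,-0.03,0,0,0,0,0],
    [-1,-0.03,0,0,0,0,0],
    [-1,-0.03,0,0,0,0,0],
    [-1,-0.03,0,0,0,0,0],
    [-1,-0.03,0,0,0,0,0],
    [-1,-0.03,0,0,0,0,0],
    [-1,-0.03,0,0,0,0,0],
    [-1,-0.03,0,0,0,0,0]
  ]
}}

```text
t: 13.3
ee_pos: [522.1, 30.8, 84.4]
ee_rot: [180.0, -0.0, -176.9]
wrist_force: [-2.2, -1.1, 0.2]
gripper_width: -0.3
grasp_force: 1.1
```

{"name": "arm_command", "arguments": {
  "commands": [
    [-1,-0.03,0,0,0,0,0],
    [-1,-0.03,0,0,0,0,0],
    [-1,-0.03,0,0,0,0,0],
    [-1,-0.03,0,0,0,0,0],
    [-1,-0.03,0,0,0,0,0],
    [-1,-0.03,0,0,0,0,0],
    [-1,-0.03,0,0,0,0,0],
    [-1,-0.03,0,0,0,0,0],
    [-1,0,0,0,0,0,0]
  ]
}}

```text
t: 14.05
ee_pos: [583.5, 34.2, 84.6]
ee_rot: [180.0, 0.1, -176.9]
wrist_force: [-0.6, 0.7, -0.6]
gripper_width: -0.0
grasp_force: 0.0
```

{"name": "arm_command", "arguments": {
  "commands": [
    [-1,-0.02,0,0,0,0,0],
    [-1,-0.02,0,0,0,0,0],
    [-1,-0.015,0,0,0,0,0],
    [-1,0,0,0,0,0,0]
  ]
}}

```text
t: 14.38
ee_pos: [596.2, 34.9, 84.5]
ee_rot: [180.0, 0.0, -176.9]
wrist_force: [-0.3, -0.7, 0.4]
gripper_width: 0.1
grasp_force: 0.0
```

{"name": "arm_command", "arguments": {
  "commands": [
    [-1,-0.012,0,0,0,0,0],
    [-1,-0.012,0,0,0,0,0],
    [-1,-0.012,0,0,0,0,0]
  ]
}}

```text
t: 14.63
ee_pos: [604.2, 35.3, 84.4]
ee_rot: [180.0, -0.0, -176.9]
wrist_force: [-1.5, -1.2, 0.5]
gripper_width: -0.1
grasp_force: 0.9
```

{"name": "arm_command", "arguments": {
  "commands": [
    [-1,-0.01,0,0,0,0,0],
    [-1,-0.01,0,0,0,0,0]
  ]
}}

```text
t: 14.8
ee_pos: [606.4, 35.3, 84.1]
ee_rot: [180.0, -0.3, -176.9]
wrist_force: [-20.1, -3.3, 12.0]
gripper_width: 0.6
grasp_force: 10.4
```

{"name": "arm_command", "arguments": {
  "commands": [
    [-1,0,0,0,0,0,0],
    [-1,0,0,0,0,0,0],
    [-1,0.06,0,0,0,0,0],
    [-1,0.1,0,0,0,0,0],
    [-1,0,0,-0.1,0,0,0],
    [-1,0,0,-0.15,0,0,0],
    [-1,0,0,-0.15,0,0,0],
    [-1,0,0,-0.15,0,0,0],
    [-1,0,0,-0.15,0,0,0]
  ]
}}

```text
t: 15.55
ee_pos: [569.4, 33.5, 261.7]
ee_rot: [180.0, 0.1, -176.9]
wrist_force: [0.4, -0.4, -0.3]
gripper_width: 0.4
grasp_force: 0.0
```

{"name": "arm_command", "arguments": {
  "commands": [
    [-0.3,-0.04,-0.06,0,0,0,0],
    [-0.3,-0.09,-0.11,0,0,0,0],
    [-0.3,-0.1,-0.13,0,0,0,0],
    [-0.3,-0.1,-0.13,0,0,0,0],
    [-0.3,-0.07,-0.1,0,0,0,0],
    [-0.3,0,0,0,0,0,0],
    [-0.3,0,0,0,0,0,0],
    [-0.3,0,0,0,0,0,0]
  ]
}}

```text
t: 16.22
ee_pos: [676.3, -93.3, 259.1]
ee_rot: [179.9, -0.0, -176.9]
wrist_force: [1.2, 1.2, -0.3]
gripper_width: 29.7
grasp_force: 0.0
```

Run:
```python
from h import *
np.set_printoptions(precision=1,suppress=True)
s=observe(); print(s['t'],s['ee_pos'],s['ee_rot'],s['joint_positions'])
cp=campose('wrist'); im=snapshot('wrist'); cv2.imwrite('pics/w4.png',cv2.resize(im,(800,600),interpolation=cv2.INTER_CUBIC))
for n,z in(('marker_tip',142),('dial_pointer',149),('dial_grip',168)):
  for d in pinpoint('wrist',n): print(n,d['conf'],np.array(d['pixel']),onz('wrist',d['pixel'],z,cp))
```

```text
16.2167 [676.3 -93.3 259.1] [ 179.9   -0.  -176.9] [-14.   34.6  23.5  79.    0.  -17.1]
marker_tip 0.66 [272.2 228.1] [710.6 -77.9 142. ]
dial_pointer 0.57 [280.3 191.9] [677.3 -74.1 149. ]
dial_grip 0.66 [244.5 206.6] [ 684.6 -101.2  168. ]
```

View pics/w4.png

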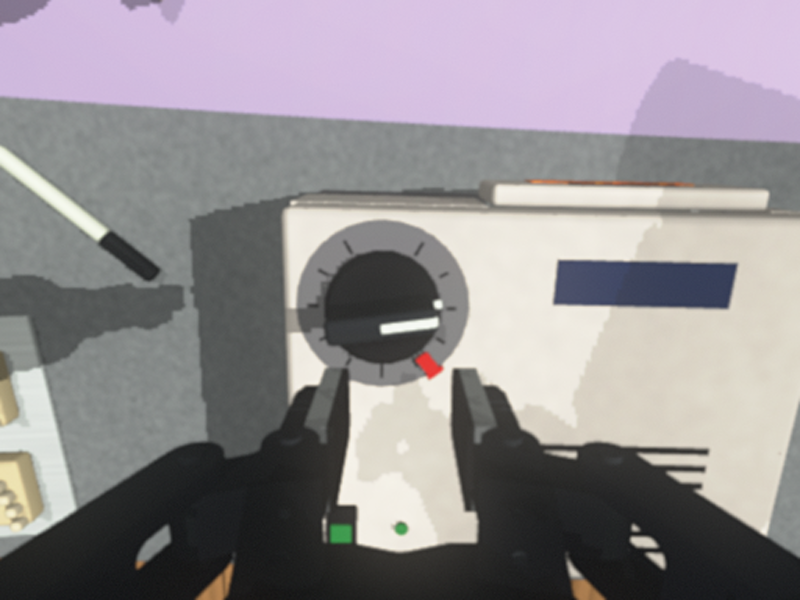

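The drawer is shut. The skirt centre is at (382,305), the pointer dot at (438,304), the line on the bar's top runs from (381,329) to (437,323), and the marker is at (429,365), all in view pixels.

Run:
```python
from h import *
np.set_printoptions(precision=1,suppress=True)
cp=campose('wrist'); f=512/800
q=lambda a,b,z: onz('wrist',(a*f,b*f),z,cp)
r=q(383,302.5,140.5); k=q(382,305,149); b0,b1=q(381,329,177),q(437,323,177); d=q(438,304,149); m=q(429,365,143)
print(r,k,b0,b1,d,m)
a=lambda v:np.degrees(np.arctan2(v[1],v[0]))
c=(r+k)/2
print('bar',a(b1-b0),'dot',a(d-c),'marker',a(m-c),np.linalg.norm((m-c)[:2]))
```

```text
[ 682.7 -100.9  140.5] [ 681.6 -101.2  149. ] [ 684.8 -100.6  177. ] [680.6 -75.5 177. ] [679.5 -73.1 149. ] [715.2 -74.8 143. ]
bar 99.56161195401948 dot 95.31696497124047 marker 38.43916785281497 42.17062050518505
```

{"name": "arm_command", "arguments": {
  "commands": [
    [0.2,-0.025,-0.032,0,0,0,0],
    [0.2,0,0,0,0,0,0.0195],
    [0.2,0,0,0,0,0,0.0195],
    [0.2,0,0,0,0,0,0.0195],
    [0.2,0,0,0,0,0,0.0195],
    [0.2,0,0,0,0,0,0.0195],
    [0.2,0,0,0,0,0,0.0195],
    [0.2,0,0,0,0,0,0.0195],
    [0.2,0,0,0,0,0,0.0195],
    [0.2,0,0,0,0,0,0.0195],
    [0.2,0,0,0,0,0,0.0195],
    [0.2,0,0,0,0,0,0.0195]
  ]
}}

```text
t: 17.42
ee_pos: [682.8, -100.3, 260.0]
ee_rot: [180.0, -0.0, 105.6]
wrist_force: [0.6, -0.5, 0.5]
gripper_width: 51.2
grasp_force: 0.0
```

{"name": "arm_command", "arguments": {
  "commands": [
    [0.2,0,0,0,0,0,0.0195],
    [0.2,0,0,0.06,0,0,0],
    [0.2,0,0,0.08,0,0,0],
    [0.2,0,0,0.06,0,0,0],
    [0.2,0,0,0,0,0,0],
    [0.2,0,0,0,0,0,0],
    [0.2,0,0,0,0,0,0]
  ]
}}

```text
t: 18.0
ee_pos: [683.3, -100.9, 210.8]
ee_rot: [179.9, 0.0, 98.9]
wrist_force: [-0.4, 0.2, 0.4]
gripper_width: 51.4
grasp_force: 0.0
```

Run:
```python
from h import *
np.set_printoptions(precision=1,suppress=True)
s=observe(); print(s['t'],s['ee_pos'],s['ee_rot'],s['joint_positions'])
cp=campose('wrist'); im=snapshot('wrist'); cv2.imwrite('pics/w5.png',cv2.resize(im,(800,600),interpolation=cv2.INTER_CUBIC))
for n,z in(('marker_tip',142),('dial_pointer',149),('dial_grip',168)):
  for d in pinpoint('wrist',n): print(n,d['conf'],np.array(d['pixel'])*800/512,onz('wrist',d['pixel'],z,cp))
```

```text
18.0 [ 683.3 -100.9  210.8] [179.9   0.   98.9] [-14.5  36.1  19.   72.9   0.   66.6]
marker_tip 0.73 [475.3 285.5] [712.9 -79.5 142. ]
dial_pointer 0.91 [391.7 261.4] [677.  -73.4 149. ]
dial_pointer 0.32 [477.8 283.8] [712.5 -77.1 149. ]
dial_grip 0.83 [398.  351.4] [ 684.2 -103.3  168. ]
dial_grip 0.45 [392.8 261.4] [677.1 -69.5 168. ]
```

View pics/w5.png

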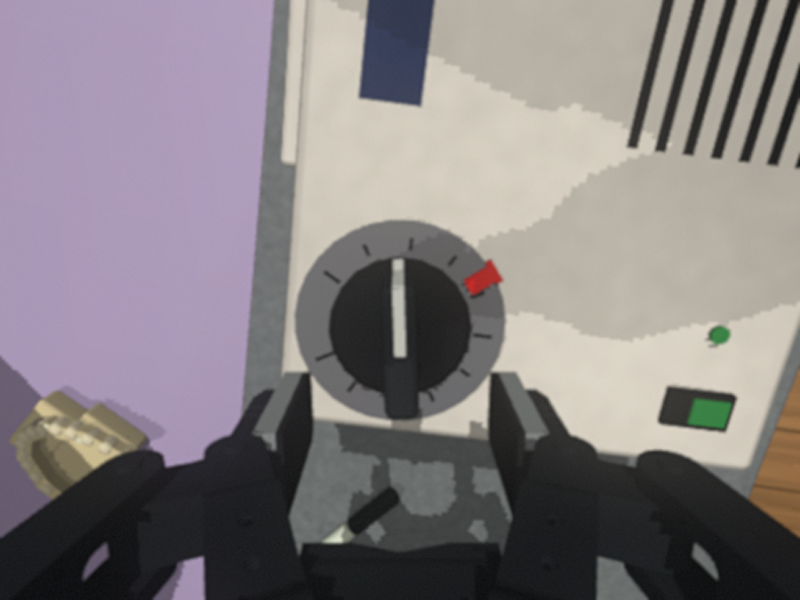

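The bar lines up with the tool. The ring centre is at (400,318), the skirt centre at (400,325), the marker's middle at (483,277), and the pointer line runs from (399,260) to (400,357).

Run:
```python
from h import *
np.set_printoptions(precision=1,suppress=True)
cp=campose('wrist'); f=512/800
q=lambda a,b,z: onz('wrist',(a*f,b*f),z,cp)
a=lambda v:np.degrees(np.arctan2(v[1],v[0]))
r=q(400,318,140.5); k=q(400,325,149); d=q(399,260,149.5)
print(r,k,d,a(d-k))
for z in(141,144):
  m=q(483,277,z); print(m,a(m-(r+k)/2),np.linalg.norm((m-(r+k)/2)[:2]))
b=q(400,355,177),q(399,275,177);print(a(b[1]-b[0]))
```

```text
[684.4 -99.  140.5] [684.5 -99.3 149. ] [679.9 -72.6 149.5] 99.66276295203285
[715.6 -76.  141. ] 36.609281675288074 38.8433756844259
[715.  -75.4 144. ] 37.859403348096556 38.74329274325871
99.49854680074137
```

{"name": "arm_command", "arguments": {
  "commands": [
    [0.2,0.003,0.003,0.05,0,0,0],
    [0.2,0,0,0.07,0,0,0],
    [0.2,0,0,0.06,0,0,0],
    [0.2,0,0,0.03,0,0,0],
    [0.2,0,0,0.013,0,0,0],
    [0.2,0,0,0,0,0,0],
    [-1,0,0,0,0,0,0],
    [-1,0,0,0,0,0,0],
    [-1,0,0,0,0,0,0],
    [-1,0,0,0,0,0,0],
    [-1,0,0,0,0,0,0],
    [-1,0,0,0,0,0,0]
  ]
}}

```text
t: 19.2
ee_pos: [683.3, -100.5, 154.7]
ee_rot: [-180.0, 0.0, 98.9]
wrist_force: [-3.7, 0.4, 6.5]
gripper_width: 12.2
grasp_force: 32.2
```

{"name": "arm_command", "arguments": {
  "commands": [
    [-1,0,0,0,0,0,0.008],
    [-1,0,0,0,0,0,0.016],
    [-1,0,0,0,0,0,0.016],
    [-1,0,0,0,0,0,0.016],
    [-1,0,0,0,0,0,0.016],
    [-1,0,0,0,0,0,0.016],
    [-1,0,0,0,0,0,0.016],
    [-1,0,0,0,0,0,0.016],
    [-1,0,0,0,0,0,0.016],
    [-1,0,0,0,0,0,0.016],
    [-1,0,0,0,0,0,0.016],
    [-1,0,0,0,0,0,0.003]
  ]
}}

```text
t: 20.2
ee_pos: [684.7, -101.1, 154.7]
ee_rot: [179.9, -0.1, 37.0]
wrist_force: [1.3, -3.3, 3.1]
gripper_width: 12.5
grasp_force: 31.7
```

{"name": "arm_command", "arguments": {
  "commands": [
    [-1,0,0,0,0,0,0],
    [-1,0,0,0,0,0,0],
    [0.2,0,0,0,0,0,0],
    [0.2,0,0,0,0,0,0],
    [0.2,0,0,0,0,0,0],
    [0.2,0,0,-0.05,0,0,0],
    [0.2,0,0,-0.1,0,0,0],
    [0.2,0,0,-0.1,0,0,0],
    [0.2,0,0,0,0,0,0],
    [0.2,0,0,0,0,0,0]
  ]
}}

```text
t: 21.03
ee_pos: [684.1, -100.2, 217.2]
ee_rot: [180.0, -0.1, 37.4]
wrist_force: [-0.4, -0.1, -0.1]
gripper_width: 51.2
grasp_force: 0.0
```

Run:
```python
from h import *
np.set_printoptions(precision=1,suppress=True)
s=observe(); print(s['t'],s['ee_pos'],s['ee_rot'],s['joint_positions'])
im=snapshot('wrist'); cv2.imwrite('pics/w6.png',cv2.resize(im[90:330,96:416],(800,600),interpolation=cv2.INTER_CUBIC))
```

```text
21.0333 [ 684.1 -100.2  217.2] [180.   -0.1  37.4] [-14.4  36.   19.9  73.8   0.  128.2]
```

View pics/w6.png

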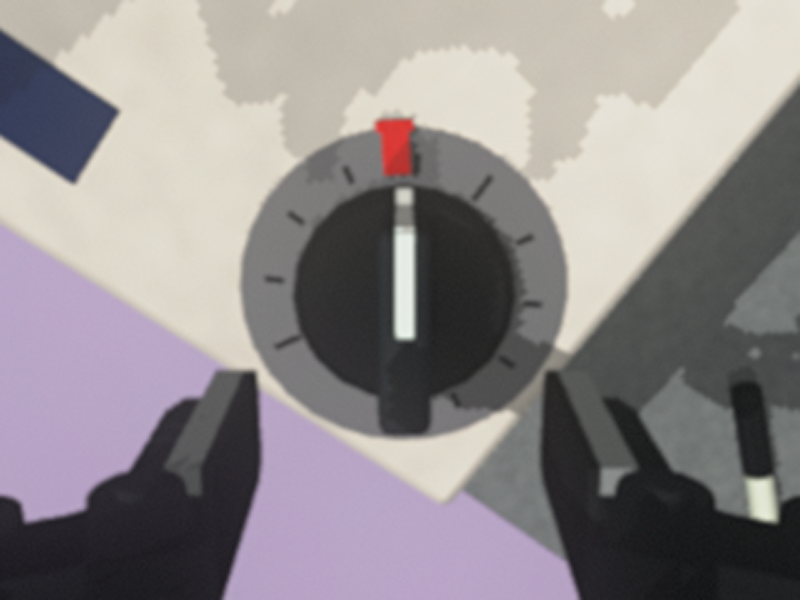

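The marker's middle (396,147) lies about 3° counter-clockwise of the pointer line (404,195 to 404,335), so I nudge the dial back.

{"name": "arm_command", "arguments": {
  "commands": [
    [0.2,0,0,0.1,0,0,0],
    [0.2,0,0,0.1,0,0,0],
    [0.2,0,0,0.05,0,0,0],
    [0.2,0,0,0,0,0,0],
    [-1,0,0,0,0,0,0],
    [-1,0,0,0,0,0,0],
    [-1,0,0,0,0,0,0],
    [-1,0,0,0,0,0,0],
    [-1,0,0,0,0,0,0],
    [-1,0,0,0,0,0,-0.004],
    [-1,0,0,0,0,0,-0.005],
    [-1,0,0,0,0,0,0]
  ]
}}

```text
t: 22.08
ee_pos: [684.5, -100.8, 154.8]
ee_rot: [179.9, -0.1, 40.6]
wrist_force: [2.4, -2.1, 4.5]
gripper_width: 12.2
grasp_force: 34.6
```

{"name": "arm_command", "arguments": {
  "commands": [
    [-1,0,0,0,0,0,0],
    [-1,0,0,0,0,0,0],
    [0.2,0,0,0,0,0,0],
    [0.2,0,0,0,0,0,0],
    [0.2,0,0,0,0,0,0],
    [0.2,0,0,-0.05,0,0,0],
    [0.2,0,0,-0.1,0,0,0],
    [0.2,0,0,-0.1,0,0,0],
    [0.2,0,0,0,0,0,0],
    [0.2,0,0,0,0,0,0]
  ]
}}

```text
t: 22.92
ee_pos: [684.2, -100.3, 217.4]
ee_rot: [179.9, -0.1, 40.5]
wrist_force: [-1.0, -0.5, -0.3]
gripper_width: 51.0
grasp_force: 0.0
```

Run:
```python
from h import *
im=snapshot('wrist'); print(observe()['t'],observe()['ee_rot']); cv2.imwrite('pics/w7.png',cv2.resize(im[90:330,96:416],(800,600),interpolation=cv2.INTER_CUBIC))
```

```text
22.9667 [-1.79960146e+02 -8.65418109e-03  4.05425374e+01]
```

View pics/w7.png

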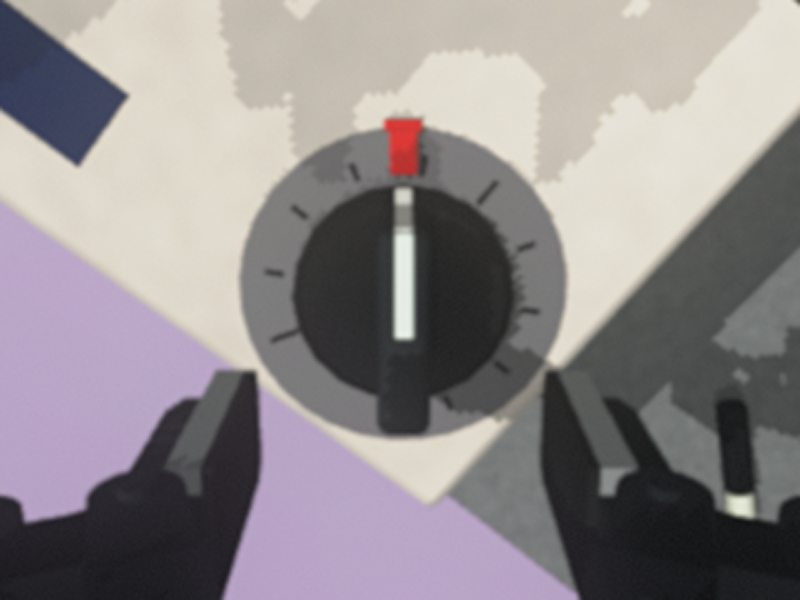

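The pointer (404,195) and the marker (403,147) now line up, and the gripper is clear of everything. I'm handing in.

```bash
python3 -c "
from workcell import close_job
print(close_job())"
```

```text
the job is handed in; nothing more can be done
None
```

I handed the job in at about 23 s: the larger blue tray lay flat in the drawer, the drawer was pushed fully shut (stop felt at about 20 N), and the dial pointer lined up with the red marker in the last picture; the hand-in returned no verdict.

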